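# Refit the spring-loaded spindle of a paper-roll holder

### The arm

A 6-joint arm with a two-finger parallel gripper is mounted at the origin on the work surface; the furniture and walls round the work are solid. World frame = base frame: x ahead of the robot, y to its left, z up, the work surface at z = 0. Lengths are in m, angles in rad, forces in N, time in s.
With the tool pointing down it reaches from about 0.35 to 0.775 m from the base axis. Payload 5.5 kg.
Tool frame: the origin (TCP) lies between the finger pads; the fingertips stand 17 mm ahead of it and the grasp point (between the pads) lies 2 mm behind it (env.finger_overhang is the distance from the TCP to the fingertips, in m); z points along the fingers, y is the direction in which the jaws open and shut (so a half turn about z gives the same grasp; the last joint's range is limited). The gripper opens to 85 mm and grips with 20 to 120 N. Pads are 22 mm wide; open, the fingers measure 114 mm over their backs; the gripper's body (76 mm by 85 mm) begins 54 mm behind the grasp point. The pads swing forward as they close: fully open they stand 13 mm farther back than shut.
Start: joints at [1.051, 0.313, 0.046, 1.304, 0, 1.431], TCP at [0.213, 0.534, 0.248] pointing down, gripper open.
Joint ranges: [-2.76, 2.76], [-0.86, 1.69], [-1.03, 1.26], [-2.2, 2.34], [-1.47, 1.5], [-3.14, 3.14]. Speed limits (rad/s): [2.57, 2.57, 3.14, 3.14, 3.14, 3.14].

### API

Orientations are given as a unit quaternion [w, x, y, z].
In Python, from workcell import env gives the robot as it stands. The module is installed in compiled form; this text tells all that it offers.
- The arm moves only by the tool arm_command, never from a script. Its argument "moves" is a list of rows, each a list of 5 numbers: the closure, from 0 (fully open) to 1 (shut), then the shift along the tool's x, y, z in mm, then the turn about the tool's z in rad. In form: [[fingers, dx, dy, dz, turn], ...]. A call has 1 to 12 rows; each row is the pose to reach, as a shift and turn from the pose commanded when the call began, along the tool's axes at that moment; what a row does not reach only later rows make up. A row lasts 1/10 s, in which the tool goes at most 50 mm and 8.59 degrees, less where a joint would pass 70% of its speed; a pose out of reach is approached as far as the arm can. A call with a gripper value outside its range is refused whole. The fingers move at their own pace and stop on an object; "squeeze" is the grip in N (left out, the last holds). Time passes only in rows, so rows that repeat a pose let the fingers close. It gives the time, the measured TCP pose, the force and the opening at its end, in the units of the state.
- env.get_state(): the state, without advancing time (a new reading comes with each control period).
- env.read_camera(name): name is "side" or "top"; returns (picture, depth): 400x640x3 uint8, blue, green, red; 400x640 float32, m along the optical axis (not along the pixel's ray), 0 where there is no reading.
- env.get_calibration(name): a dict with "fx", "fy", "cx", "cy" (pixels), "pose" (4x4, takes a point from camera to world coordinates). Camera axes: x right, y down, z forward; pixel columns grow to the right and rows downward; lengths in m; the calibration is good to about 2 mm. A picture is of the moment at which its call begins. get_calibration takes no time and is no camera call.
- env.hand_in(): hands the job in, once; it reports no verdict.
The state is a dict: "clock": time; "joint_pos": joint angles; "qvel": joint speeds; "tau": joint torques, N m; "tcp_pos": TCP position; "orientation": TCP orientation; "wrist_force": force on the tool from outside, world axes, zero at the start; "ft_torque": the same for the moment, N m; "finger_gap": finger opening in m.
Only numpy, scipy, OpenCV 4.12 (cv2) and the standard library are available. Lean on these libraries where they do the work, as an engineer would, in place of code of your own. Each camera call takes 0.05 s, during which the arm holds its last target. There are 200 camera calls.

### The job

Put the spring-loaded spindle back into the wooden paper-roll holder: push it shorter so that it fits between the two cheeks, let it spring out so that the pins at its two ends both sit fully home in the cups (either way round), and let go of it. The right-hand cup can be clamped a little higher or lower than the left one, so look or feel for it. Do not ram or force the spindle, and leave everything else on the table where it is.

Things in the scene. Friction and masses are not known exactly. Their poses are not given: they have to be found in the camera images.
- holder: Wooden paper-roll holder, fixed: base plate 84 x 212 mm, top 15 mm up; two upright cheeks 44 mm wide, 18 mm thick, inner faces 152 mm apart, top up to 145 mm. Each carries a metal block with a round blind cup, 10 mm deep, axis level, in the middle of the cheek's width. A dowel joins the cheeks 32 mm up. Origin under its centre; y runs from the right cheek to the left, z up.
- cup_left (a point): Centre of the floor of the left cup (18 mm wide, 10 mm deep, 110 mm above the table) in the cheek on the holder's +y side; it opens towards the holder's -y, its mouth 10 mm away. Axes as the holder's.
- right_face (a point): Point of the holder straight across from the left cup, in the plane of the right cheek's inner face, 110 mm up. The right cup (16 mm wide, 10 mm deep, 1 mm chamfer) opens in this plane, but its block is clamped higher or lower each time: its axis is straight above or below this point by up to 11 mm, which no reading gives; find it by sight or by feel. Axes as the holder's.
- spindle_center (a point): Centre of the eight-sided wooden barrel (30 mm across flats, 104 mm long along y) of the loose spindle, 0.1 to 0.2 kg, which lies on one flat, axis y level, 15 mm up. A fixed steel pin stands at its -y end, a spring-loaded tube with a pin at its +y end. Whole length 176 mm free, 142 mm fully pressed.
- sprung_tip (a point): End of the sprung pin (11 mm in diameter, 16 mm long), on the axis, 108 mm from the barrel's centre when free. The pin sits on a 20 mm tube that stands out 40 mm at the barrel's +y end and slides in by up to 34 mm against a spring (about 4 N to begin, 11 N fully in). Axes as the spindle's.
- plain_tip (a point): End of the fixed pin (11 mm in diameter, 16 mm long) at the barrel's -y end, on the axis, 68 mm from the barrel's centre. Axes as the spindle's.
- plunger (a joint): How far the sliding tube is pressed into the barrel (m): 0 free, 0.034 fully in; about 0.004 when the spindle sits in the holder.
- garlic: Garlic bulb, 60 mm, standing beside the holder's left cheek; a bystander. Origin under its centre.
- spoon: Steel measuring spoon, 128 x 34 x 11 mm, lying on the robot's side of the spindle; a bystander. Origin under its centre.
- honey_jar: Honey jar with screw lid, 60 x 60 x 85 mm; a bystander. Origin under its centre.
- tomato_tin: Small food tin, 57 mm in diameter, 72 mm high; a bystander. Origin under its centre.
- espresso_cup: White espresso cup with handle, 62 x 87 x 51 mm; a bystander. Origin under its centre.
Things that resemble listed ones, but are neither listed nor needed, are in the scene too. Of the things that look like the part that bears spindle_center, take the one that is farthest to the robot's left at the start.

How it is judged:
At the end, for the whole second after the job is handed in: One pin's end lies within 6 mm of the floor centre of the left cup, the other's at least 5 mm deep in the right cup (within 6 mm of the cheek's middle, 94 to 127 mm up), either way round; the spring has come out again (pressed under 12 mm), is at rest, and the spindle is let go (((distance between sprung_tip and cup_left below 0.006 m and x of plain_tip in the frame of holder between -0.006 and 0.006 m and z of plain_tip in the frame of holder between 0.094 and 0.127 m and y of plain_tip in the frame of holder below -0.081 m) or (distance between plain_tip and cup_left below 0.006 m and x of sprung_tip in the frame of holder between -0.006 and 0.006 m and z of sprung_tip in the frame of holder between 0.094 and 0.127 m and y of sprung_tip in the frame of holder below -0.081 m)) and value of joint plunger below 0.012 m and velocity of joint plunger between -0.01 and 0.01 m/s); the robot touches nothing.
It fails at once if the spindle is rammed or forced against the holder with more than 50 N (contact force between spindle and holder above 50 N).
It fails at once if a bystander is shifted by more than 25 mm (distance of any of garlic, spoon, honey_jar, tomato_tin, espresso_cup from where it was at the start of the episode above 0.025 m).
It also fails if it takes over 64 s, if anything falls off the work surface, if the arm or the gripper's body presses on something with over 40 N, if the wrist force passes 120 N, or if a joint passes its speed limit or range.

## Working session

There is one attempt and no reset: what is moved stays moved. The work goes in short steps, Python scripts to look and compute and a tool call to move; the robot and the scene stay as the last step left them, time stands still between calls to the robot, and variables do not carry over. Pictures are saved under pics/ and viewed, about 8 in all and at most 12, crops included, and the job is handed in when it is done.

Besides the shell and the picture viewer there is one more tool, called after "Call:" as a command line: name --pt "numbers of a row" for each row, then --argument value for the rest. arm_command: Moves the arm, as the interface text tells. Its arguments: {"type":"object","properties":{"moves":{"type":"array","items":{"type":"array","items":{"type":"number"}}},"squeeze":{"type":"number"}},"required":["moves"]}

```bash
mkdir -p pics
python3 - <<'E'
from workcell import env
import cv2,numpy as np
s=env.get_state(); print({k:np.round(v,3) for k,v in s.items()}, env.finger_overhang)
for n in("top","side"):
    im,d=env.read_camera(n); cv2.imwrite(f"pics/{n}0.png",im); np.savez(f"{n}0.npz",im=im,d=d)
    c=env.get_calibration(n); print(n,c["fx"],c["fy"],c["cx"],c["cy"]);print(np.round(c["pose"],3))
E
```

```text
{'clock': np.float64(0.0), 'joint_pos': array([1.051, 0.314, 0.045, 1.304, 0.   , 1.431]), 'qvel': array([ 0.001,  0.   , -0.001,  0.001,  0.001, -0.001]), 'tau': array([ 1.0000e-03, -4.8062e+01,  2.9854e+01,  1.9000e-02, -0.0000e+00,
       -0.0000e+00]), 'tcp_pos': array([0.213, 0.534, 0.247]), 'orientation': array([-0.   ,  0.189,  0.982, -0.001]), 'wrist_force': array([ 0.646, -0.474,  0.137]), 'ft_torque': array([-0.017, -0.023, -0.023]), 'finger_gap': np.float64(0.085)} 0.017
top 390.4199720287719 390.4199720287719 316.36434230409924 198.41016746562298
[[-0.097 -0.969  0.226  0.324]
 [-0.995  0.094 -0.023  0.082]
 [ 0.002 -0.227 -0.974  1.023]
 [ 0.     0.     0.     1.   ]]
side 444.148984514647 444.148984514647 313.7754591660035 199.96158504072028
[[-0.901 -0.157  0.405 -0.051]
 [-0.434  0.362 -0.825  1.217]
 [-0.018 -0.919 -0.394  0.64 ]
 [ 0.     0.     0.     1.   ]]
```

View pics/top0.png

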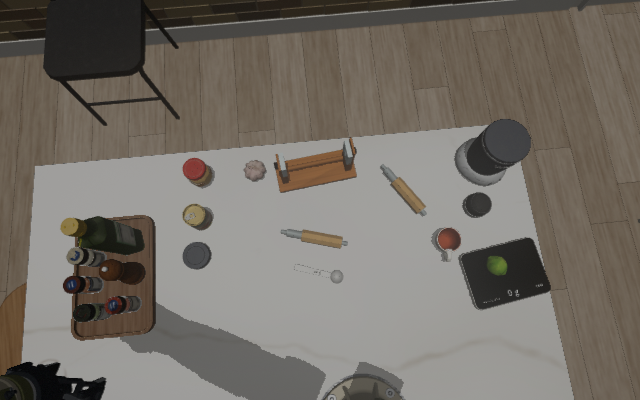

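View pics/side0.png

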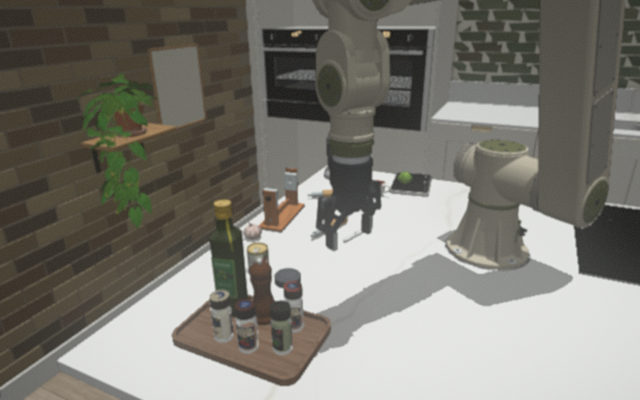

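Top view: the holder is at about (315,168), and the target spindle (leftmost) at about (315,239), with its sprung tube pointing left (+y). A decoy spindle lies at (405,190). In the side view the right cheek's inner face is at about (292,185).

```bash
cat > h.py <<'E'
import numpy as np,cv2
from workcell import env
def cloud(n,d):
    c=env.get_calibration(n); v,u=np.mgrid[:400,:640]
    p=np.stack([(u-c["cx"])/c["fx"]*d,(v-c["cy"])/c["fy"]*d,d],-1)
    return p@c["pose"][:3,:3].T+c["pose"][:3,3]
def ray(n,uv,z):
    c=env.get_calibration(n); r=c["pose"][:3,:3]@np.array([(uv[0]-c["cx"])/c["fx"],(uv[1]-c["cy"])/c["fy"],1]); o=c["pose"][:3,3]
    return o+r*(z-o[2])/r[2]
def proj(n,p):
    c=env.get_calibration(n); q=c["pose"][:3,:3].T@(np.array(p)-c["pose"][:3,3]); return np.array([c["fx"]*q[0]/q[2]+c["cx"],c["fy"]*q[1]/q[2]+c["cy"]])
E
python3 - <<'E'
from h import *
t=np.load("top0.npz");s=np.load("side0.npz")
P=cloud("top",t["d"]); im=t["im"]; hsv=cv2.cvtColor(im,cv2.COLOR_BGR2HSV)
print("table z",np.median(P[300:330,200:260,2]))
def box(u0,u1,v0,v1,zlo,zhi,lab):
    M=np.zeros((400,640),bool);M[v0:v1,u0:u1]=1
    M&=(P[...,2]>zlo)&(P[...,2]<zhi)
    q=P[M]; r=cv2.minAreaRect((q[:,:2]*1000).astype(np.float32))
    print(lab,len(q),"med",q.mean(0).round(4),"zmax",np.percentile(q[:,2],[50,95]).round(4),"rect",np.round(r[0],1),np.round(r[1],1),round(r[2],1))
    return q
box(265,365,130,195,.008,.022,"base")
for u0,u1,l in((265,300,"Lcheek"),(335,365,"Rcheek")): box(u0,u1,130,195,.125,.16,l)
sp=box(275,355,222,255,.008,.05,"spindle")
c,vt=sp[:,:2].mean(0),np.linalg.svd(sp[:,:2]-sp[:,:2].mean(0))[2][0]; print("axis",vt,np.degrees(np.arctan2(vt[0],vt[1])))
m=(hsv[...,0]>8)&(hsv[...,0]<25)&(hsv[...,1]>90); m[:222]=0;m[255:]=0;m[:,:275]=0;m[:,355:]=0
q=P[m];r=cv2.minAreaRect((q[:,:2]*1000).astype(np.float32));print("barrel px",np.argwhere(m).mean(0)[::-1],"mean",q.mean(0),r, np.percentile(q[:,2],[50,95]))
a=cv2.resize(im[125:290,260:370],None,fx=5,fy=5,interpolation=cv2.INTER_CUBIC)[:, :]
b=cv2.resize(s["im"][155:255,245:385],None,fx=3,fy=3,interpolation=cv2.INTER_CUBIC)
a=cv2.resize(im[130:260,260:370],None,fx=4.5,fy=4.5,interpolation=cv2.INTER_CUBIC); cv2.imwrite("pics/a.png",a)
b=cv2.resize(s["im"][155:245,245:385],None,fx=5.5,fy=5.5,interpolation=cv2.INTER_CUBIC); cv2.imwrite("pics/b.png",b)
E
```

```text
table z -0.001126789954320584
base 1719 med [0.6316 0.0544 0.0138] zmax [0.0138 0.0169] rect [637.   66.6] [ 85.2 239.4] 6.7
Lcheek 134 med [0.6282 0.1376 0.1326] zmax [0.1327 0.1355] rect [629.6 137.8] [44.2 17.5] 6.3
Rcheek 154 med [ 0.6478 -0.0314  0.1334] zmax [0.1302 0.1448] rect [648.3 -31. ] [43.7 17.8] 7.5
spindle 661 med [0.4532 0.0691 0.0245] zmax [0.025  0.0309] rect [456.1  74.1] [174.5  30.7] 73.6
axis [0.2824606 0.9592789] 16.407116131660015
barrel px [321.22196262 238.25934579] mean [0.44946931 0.05611514 0.02916825] ((395.5648498535156, 71.69951629638672), (101.6964340209961, 142.45542907714844), 73.73616027832031) [0.02744738 0.03132294]
```

View pics/a.png

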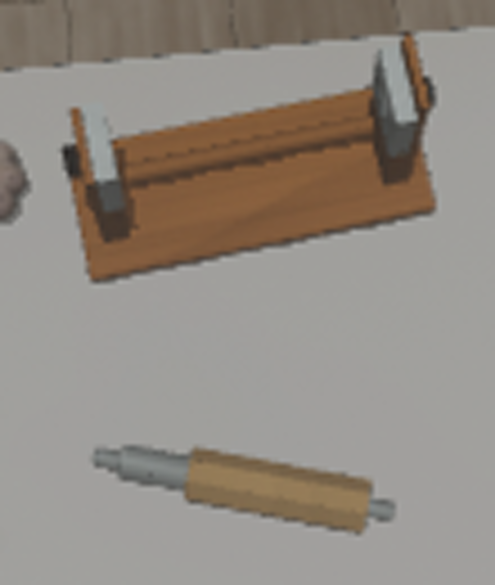

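View pics/b.png

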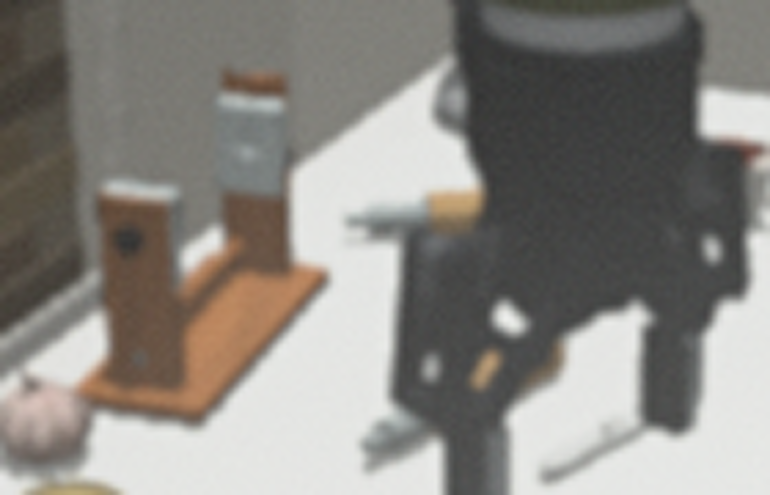

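Crop a: blocks are set in both cheeks, and the spindle's sprung tube is at its left end. Crop b: the right block's face runs from about (220,92) to (288,195), with its cup at about (250,152). I'll turn that into a height and compare it with the block tops.

```bash
cat >> h.py <<'E'
L=np.array([.6296,.1378]);R=np.array([.6483,-.0310]);C=(L+R)/2;HY=(L-R)/np.linalg.norm(L-R);HX=np.array([HY[1],-HY[0]])
def tohold(p): p=np.asarray(p);q=p[...,:2]-C;return np.stack([q@HX,q@HY,p[...,2]],-1)
def fromhold(p): return np.r_[C+p[0]*HX+p[1]*HY,p[2]]
def rayh(n,uv,yh):
    o=env.get_calibration(n)["pose"][:3,3]; r=ray(n,uv,0)-o; a,b=tohold(o),tohold(o+r); return a+(b-a)*(yh-a[1])/(b[1]-a[1])
E
python3 - <<'E'
from h import *
t=np.load("top0.npz");im=t["im"]
hs=[env.read_camera("side") for _ in range(4)]; sim=np.mean([a for a,_ in hs],0).astype(np.uint8)
P=tohold(cloud("top",t["d"])); hsv=cv2.cvtColor(im,cv2.COLOR_BGR2HSV)
for lab,s in(("L",1),("R",-1)):
    m=(abs(P[...,0])<.02)&(abs(P[...,1]*s-.085)<.012)&(P[...,2]>.1)
    g=m&(hsv[...,1]<60);b=m&(hsv[...,1]>110)
    for nm,k in(("gray",g),("brown",b)):
        q=P[k]; print(lab,nm,len(q),np.percentile(q[:,2],[10,30,50,70,90]).round(4),"y",np.percentile(q[:,1],[5,95]).round(4))
# rectify right inner face
for lab,uv in(("blk TL",(220,92)),("blk TR",(288,97)),("blk BL",(222,190)),("blk BR",(288,197)),("cup",(250,152)),("cheektopL",(222,70)),("cheekbotR",(288,270))):
    print(lab,rayh("side",(245+uv[0]/5.5,155+uv[1]/5.5),-.076).round(4))
# rectified picture: x -30..30, z 0.02..0.16, 4 px/mm
X,Z=np.meshgrid(np.arange(-30,30,.25)/1e3,np.arange(160,20,-.25)/1e3)
uv=np.array([proj("side",fromhold((x,-.076,z))) for x,z in zip(X.ravel(),Z.ravel())]).reshape(X.shape+(2,)).astype(np.float32)
r=cv2.remap(sim,uv[...,0],uv[...,1],cv2.INTER_CUBIC)
r=cv2.convertScaleAbs(r,alpha=1.4,beta=-40)
X,Z=X,Z
cv2.imwrite("pics/rect.png",r)
col=cv2.cvtColor(r,cv2.COLOR_BGR2HSV)
for z in range(150,60,-3): 
    i=(160-z)*4; print(z,r[i-4:i+5,104:136].mean((0,1)).round().astype(int),r[i-4:i+5,60:90].mean((0,1)).round().astype(int))
W=cloud("top",t["d"]); 
for nm,(u0,u1,v0,v1) in dict(spoon=(290,348,260,286),garlic=(243,268,158,182)).items():
    k=np.zeros((400,640),bool);k[v0:v1,u0:u1]=1;k&=W[...,2]>.004;q=W[k];print(nm,q.min(0).round(3),q.max(0).round(3))
E
```

```text
L gray 88 [0.1301 0.1317 0.1326 0.1336 0.1352] y [0.0762 0.0883]
L brown 22 [0.131  0.1321 0.133  0.1334 0.134 ] y [0.0902 0.0935]
R gray 110 [0.115  0.1266 0.1282 0.1293 0.1305] y [-0.0879 -0.076 ]
R brown 29 [0.1412 0.1424 0.143  0.1441 0.1458] y [-0.092  -0.0886]
blk TL [ 0.0171 -0.076   0.1341]
blk TR [-0.0281 -0.076   0.1355]
blk BL [ 0.0188 -0.076   0.0687]
blk BR [-0.0258 -0.076   0.0692]
cup [-0.0014 -0.076   0.0965]
cheektopL [ 0.0151 -0.076   0.1487]
cheekbotR [-0.0241 -0.076   0.0192]Traceback (most recent call last):
  File "<stdin>", line 15, in <module>
  File "h.py", line 11, in proj
    c=env.get_calibration(n); q=c["pose"][:3,:3].T@(np.array(p)-c["pose"][:3,3]); return np.array([c["fx"]*q[0]/q[2]+c["cx"],c["fy"]*q[1]/q[2]+c["cy"]])
ValueError: time passes only in moves, steps and waits
```

```bash
cat > rect.py <<'E'
from h import *
def rect(n,sim,yh):
    P=[(-30,20),(30,20),(30,160),(-30,160)]
    src=np.float32([proj(n,fromhold((x/1e3,yh,z/1e3))) for x,z in P])
    dst=np.float32([((x+30)*4,(160-z)*4) for x,z in P])
    return cv2.warpPerspective(sim,cv2.getPerspectiveTransform(src,dst),(240,560),flags=cv2.INTER_CUBIC)
E
python3 - <<'E'
from rect import *
sim=np.mean([env.read_camera("side")[0] for _ in range(6)],0)
cv2.imwrite("side_mean.png",sim)
r=rect("side",sim.astype(np.float32),-.076)
r=np.clip(r*1.5-40,0,255).astype(np.uint8)
q=np.clip((r.astype(float)-150)*3+150,0,255).astype(np.uint8)
cv2.imwrite("pics/rect.png",np.hstack([r,q]))
for z in range(152,55,-3): 
    i=(160-z)*4; print(z,r[i-4:i+5,100:120].mean((0,1)).round().astype(int),r[i-4:i+5,60:80].mean((0,1)).round().astype(int))
t=np.load("top0.npz");W=cloud("top",t["d"]); 
for nm,(u0,u1,v0,v1) in dict(spoon=(290,348,260,286),garlic=(243,268,158,182)).items():
    k=np.zeros((400,640),bool);k[v0:v1,u0:u1]=1;k&=W[...,2]>.004;q=W[k];print(nm,q.min(0).round(3),q.max(0).round(3))
E
```

```text
152 [123 138 151] [120 137 160]
149 [102 125 155] [ 94 120 159]
146 [ 76 104 144] [ 66  96 141]
143 [ 53  82 122] [ 50  78 119]
140 [ 55  80 113] [ 58  79 111]
137 [100 116 134] [114 126 141]
134 [167 175 178] [191 197 196]
131 [211 217 209] [236 238 228]
128 [210 214 202] [223 224 212]
125 [177 179 169] [181 183 173]
122 [149 151 143] [152 154 146]
119 [141 143 135] [145 147 139]
116 [143 144 137] [146 147 140]
113 [141 143 136] [148 149 141]
110 [139 141 134] [148 150 142]
107 [140 143 136] [148 149 142]
104 [150 153 145] [148 151 142]
101 [168 170 161] [148 151 143]
98 [179 180 170] [149 151 144]
95 [172 174 164] [150 152 145]
92 [158 159 151] [150 152 145]
89 [149 151 144] [150 151 145]
86 [148 150 143] [149 152 144]
83 [150 152 144] [149 152 144]
80 [150 152 144] [150 152 144]
77 [149 152 143] [148 150 142]
74 [141 145 140] [139 142 138]
71 [120 128 133] [117 124 131]
68 [ 90 104 123] [ 87 101 120]
65 [ 66  86 115] [ 66  86 115]
62 [ 58  81 114] [ 59  81 113]
59 [ 59  82 114] [ 58  81 112]
56 [ 60  83 115] [ 59  82 113]
spoon [0.324 0.004 0.004] [0.392 0.133 1.023]
garlic [0.324 0.082 0.014] [0.675 0.243 1.023][ WARN:0@6.951] global loadsave.cpp:1063 imwrite_ Unsupported depth image for selected encoder is fallbacked to CV_8U.
```

View pics/rect.png

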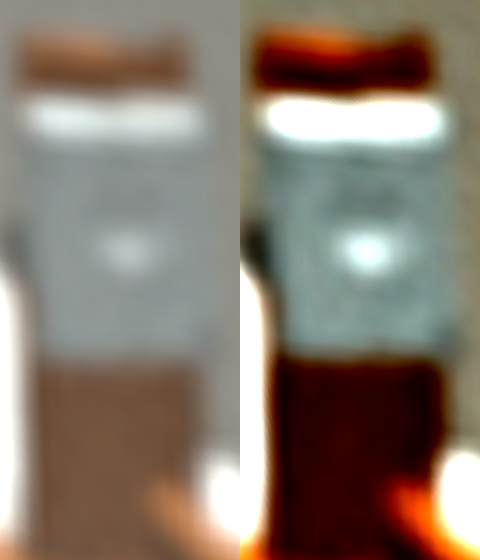

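The rectified right inner face shows the block spanning about 126 to 69 mm, with a lit lower cup wall centred at z≈98. Allowing for depth parallax and a side-camera offset of about +3 mm, that puts the cup axis at roughly 105 to 107 mm. The right block's top is also 4.4 mm lower than the left's in the top view, which gives about 105.6 mm. Now moving above the spindle.

Call:
arm_command --pt "0.3 -398 -357 120 1.476" --pt "0.3 -398 -357 120 1.476" --pt "0.3 -398 -357 120 1.476" --pt "0.3 -398 -357 120 1.476" --pt "0.3 -398 -357 120 1.476" --pt "0.3 -398 -357 120 1.476" --pt "0.3 -398 -357 120 1.476" --pt "0.3 -398 -357 120 1.476" --pt "0.3 -398 -357 120 1.476" --pt "0.3 -398 -357 120 1.476" --pt "0.3 -398 -357 120 1.476" --pt "0.3 -398 -357 120 1.476" --squeeze 50

```text
clock: 1.8
tcp_pos: [0.4528, 0.0503, 0.1275]
orientation: [0.001, 0.803, 0.597, 0.0]
wrist_force: [-1.2, -0.2, 0.5]
finger_gap: 0.0598
```

Call:
arm_command --pt "0.3 0 0 50 0" --pt "0.3 0 0 60 0" --pt "0.3 0 0 60 0"

```text
clock: 2.1
tcp_pos: [0.4481, 0.0556, 0.0669]
orientation: [-0.002, 0.8, 0.6, -0.002]
wrist_force: [-0.8, 0.6, 0.4]
finger_gap: 0.0599
```

Call:
arm_command --pt "0.3 0 0 30 0" --pt "0.3 0 0 47 0" --pt "0.3 0 0 47 0" --pt "1 0 0 47 0" --pt "1 0 0 47 0" --pt "1 0 0 47 0" --pt "1 0 0 47 0" --pt "1 0 0 47 0" --squeeze 50

```text
clock: 2.9
tcp_pos: [0.4519, 0.0552, 0.0232]
orientation: [0.001, 0.8, 0.6, 0.001]
wrist_force: [-0.7, 1.7, 6.9]
finger_gap: 0.0287
```

Call:
arm_command --pt "1 0 0 -30 0" --pt "1 0 0 -80 0" --pt "1 0 0 -130 0" --pt "1 0 0 -165 0" --pt "1 0 0 -165 0" --pt "1 0 0 -165 0"

```text
clock: 3.5
tcp_pos: [0.4511, 0.055, 0.1875]
orientation: [0.001, 0.8, 0.6, 0.001]
wrist_force: [0.2, -0.4, -2.3]
finger_gap: 0.0286
```

Run:
```python
from h import *
s=env.get_state(); print({k:np.round(v,4) for k,v in s.items() if k in("tcp_pos","orientation","wrist_force","finger_gap","ft_torque")})
im,d=env.read_camera("top");np.savez("top1.npz",im=im,d=d)
si,sd=env.read_camera("side");np.savez("side1.npz",im=si,d=sd)
a=cv2.resize(im[130:270,260:370],None,fx=4,fy=4,interpolation=cv2.INTER_CUBIC)
b=cv2.resize(si[120:260,250:370],None,fx=4,fy=4,interpolation=cv2.INTER_CUBIC)[:560]
b=cv2.resize(b,(310,560)) if 0 else b[:,:350]
cv2.imwrite("pics/c.png",np.hstack([a,b]))
```

```text
{'tcp_pos': array([0.4511, 0.055 , 0.1875]), 'orientation': array([0.001 , 0.8003, 0.5995, 0.0012]), 'wrist_force': array([ 0.1641, -0.3761, -2.3436]), 'ft_torque': array([-0.0579,  0.0668,  0.0153]), 'finger_gap': np.float64(0.0286)}
```

View pics/c.png

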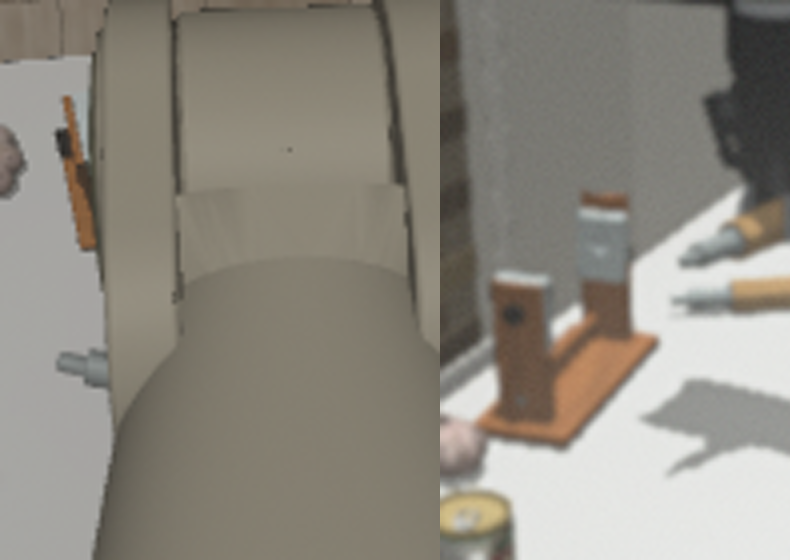

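The spindle is held. In the crops the sprung tip is at top (275,220) and side (310,184). I'll triangulate the tip and tube to check the pitch.

Run:
```python
from h import *
for n,(u0,u1,v0,v1) in(("top",(272,287,212,232)),("side",(306,330,170,192))):
    d=np.load(n+"1.npz"); P=cloud(n,d["d"]); k=np.zeros((400,640),bool);k[v0:v1,u0:u1]=1
    k&=(P[...,2]>.13)&(P[...,2]<.24)&(P[...,1]<.2)&(P[...,1]>.06)
    q=P[k]; ax=np.array([.281,.960]); s=(q[:,:2]-[.4511,.055])@ax; w=(q[:,:2]-[.4511,.055])@[ax[1],-ax[0]]
    print(n,len(q),"smax",s.max().round(4))
    for a in np.arange(.05,.12,.008):
        j=(s>=a)&(s<a+.008)
        if j.sum()>2: print("  s%.3f"%a,j.sum(),"w",w[j].mean().round(4),w[j].min().round(4),w[j].max().round(4),"z",q[j,2].min().round(4),q[j,2].max().round(4))
    # tip pixel
uv=np.argwhere(k)
def ray3(n,uv):
    c=env.get_calibration(n);return c["pose"][:3,3],c["pose"][:3,:3]@np.array([(uv[0]-c["cx"])/c["fx"],(uv[1]-c["cy"])/c["fy"],1])
o1,r1=ray3("top",(275.5,220.3));o2,r2=ray3("side",(310.8,184.8))
A=np.stack([r1,-r2],1);x=np.linalg.lstsq(A,o2-o1,rcond=None)[0];print("tip",(o1+x[0]*r1).round(4),(o2+x[1]*r2).round(4))
```

```text
top 85 smax 0.1077
  s0.074 11 w -0.0041 -0.0095 0.0048 z 0.1792 0.1901
  s0.082 32 w -0.002 -0.0105 0.0071 z 0.177 0.1907
  s0.090 20 w -0.0017 -0.0098 0.0057 z 0.1799 0.1899
  s0.098 18 w -0.0011 -0.0062 0.0043 z 0.1788 0.1865
  s0.106 4 w -0.0015 -0.005 0.0037 z 0.177 0.182
side 183 smax 0.1117
  s0.050 44 w -0.0085 -0.0203 0.0083 z 0.1646 0.1952
  s0.058 12 w -0.0067 -0.0107 0.0011 z 0.1738 0.1904
  s0.066 13 w -0.0072 -0.0118 0.0028 z 0.1753 0.1876
  s0.074 14 w -0.007 -0.0106 -0.0008 z 0.1703 0.189
  s0.082 14 w -0.0067 -0.0133 0.0037 z 0.1702 0.1884
  s0.090 24 w -0.0047 -0.0119 0.0059 z 0.1706 0.1887
  s0.098 5 w -0.0047 -0.0074 -0.0022 z 0.1781 0.1837
  s0.106 11 w -0.0037 -0.0086 0.0003 z 0.1761 0.1849
tip [0.4797 0.1558 0.178 ] [0.4795 0.1557 0.1779]
```

The spindle is level. Its tip is 108 mm ahead of the TCP along tool x, and its axis is about 8 mm below the TCP. The plan is to approach yawed about 18°, put the sprung pin into the left cup, compress by 22 mm, swing to 0°, then extend into the right cup.

```bash
cat > plan.py <<'E'
from h import *
def cur():
    s=env.get_state();o=s["orientation"];a=2*np.arctan2(o[2],o[1]);p=s["tcp_pos"];return s,p,a
def plan(W):  # W: (tcp hx mm, hy mm, z mm, theta deg)
    s,p,a=cur();th=np.arctan2(HY[1],HY[0]);tx=np.array([np.cos(a),np.sin(a)]);ty=np.array([tx[1],-tx[0]])
    h=tohold(p)*1e3;print("now hold",h.round(1),"theta",np.degrees(th-a).round(2),"F",s["wrist_force"].round(1))
    f=s["wrist_force"];print("F hold x,y",(f[:2]@HX).round(1),(f[:2]@HY).round(1))
    for x,y,z,t in W:
        g=fromhold((x/1e3,y/1e3,z/1e3))-p;d=(th-np.radians(t))-a;d=(d+np.pi)%(2*np.pi)-np.pi
        print((x,y,z,t),"->",[round(float(v),3) for v in(g[:2]@tx*1e3,g[:2]@ty*1e3,-g[2]*1e3,-d)])
def tip(x,y,t,l=108): r=np.radians(t);return x-l*np.sin(r),y-l*np.cos(r)
E
python3 - <<'E'
from plan import *
plan([(*tip(-80,60,18),150,18),(*tip(-80,60,18),116,18),(*tip(-2,66,18),116,18)])
E
```

```text
now hold [-188.2   22.5  185.3] theta 22.65 F [ 0.3  0.4 -2.4]
F hold x,y 0.3 0.4
(np.float64(-113.37383539249433), np.float64(-42.71410375987658), 150, 18) -> [-31.349, 94.113, 35.253, -0.081]
(np.float64(-113.37383539249433), np.float64(-42.71410375987658), 116, 18) -> [-31.349, 94.113, 69.253, -0.081]
(np.float64(-35.37383539249432), np.float64(-36.71410375987658), 116, 18) -> [4.226, 163.786, 69.253, -0.081]
```

Call:
arm_command --pt "1 -10 30 20 -0.04" --pt "1 -20 60 45 -0.081" --pt "1 -31 94 69 -0.081" --pt "1 -31 94 69 -0.081" --pt "1 -31 94 69 -0.081"

```text
clock: 4.1
tcp_pos: [0.5301, -0.0013, 0.1144]
orientation: [-0.002, 0.776, 0.631, -0.002]
wrist_force: [0.6, 0.1, -2.0]
finger_gap: 0.0288
```

Run:
```python
from plan import *
env.read_camera("side")
plan([(*tip(-2,66,18),116,18)])
```

```text
now hold [-114.1  -42.   115.5] theta 18.03 F [-0.   0.8 -0.9]
F hold x,y 0.1 0.8
(np.float64(-35.37383539249432), np.float64(-36.71410375987658), 116, 18) -> [29.413, 73.188, -0.453, -0.001]
```

Call:
arm_command --pt "1 9 22 0 0" --pt "1 18 45 0 0" --pt "1 25 62 0 0" --pt "1 29 73 0 0" --pt "1 29 73 0 0" --pt "1 29 73 0 0" --pt "1 29 73 0 0"

```text
clock: 4.85
tcp_pos: [0.6081, 0.0127, 0.1175]
orientation: [-0.0, 0.775, 0.632, -0.0]
wrist_force: [-0.3, 0.1, -1.6]
finger_gap: 0.0289
```

Run:
```python
from plan import *
im,d=env.read_camera("side");np.savez("side2.npz",im=im,d=d)
t,td=env.read_camera("top");np.savez("top2.npz",im=t,d=td)
plan([(*tip(0,74,16),116,16),(*tip(1,82,14),116,14)])
b=cv2.resize(im[155:245,250:360],None,fx=5,fy=5,interpolation=cv2.INTER_CUBIC)
cv2.imwrite("pics/d.png",b)
```

```text
now hold [-34.8 -37.3 117.6] theta 18.01 F [-0.3 -0.9 -1.5]
F hold x,y -0.4 -0.9
(np.float64(-29.76883442823591), np.float64(-29.81626316133844), 116, 16) -> [8.693, 2.483, 1.556, -0.035]
(np.float64(-25.127564724764113), np.float64(-22.791938437807616), 116, 14) -> [16.809, 4.725, 1.556, -0.07]
```

View pics/d.png

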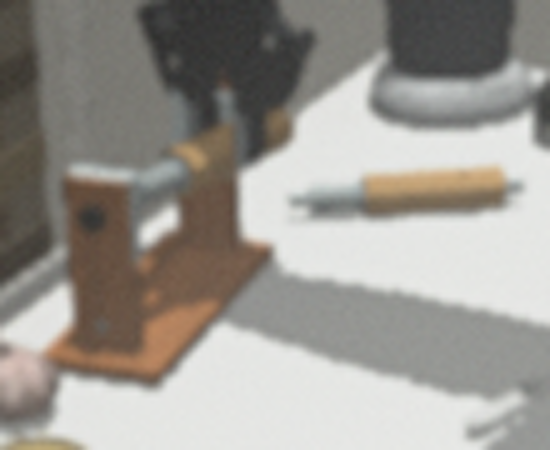

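The tube runs in behind the left cheek at crop (160,178) and the barrel clears the right cheek. Now inserting gently and watching the force.

Call:
arm_command --pt "1 4 1 1 -0.017" --pt "1 8 2 1 -0.035" --pt "1 12 3 1 -0.052" --pt "1 16 4.5 1 -0.07" --pt "1 16 4.5 1 -0.07" --pt "1 16 4.5 1 -0.07"

```text
clock: 5.55
tcp_pos: [0.617, 0.0274, 0.1162]
orientation: [-0.0, 0.753, 0.658, -0.0]
wrist_force: [0.2, -0.9, -2.3]
finger_gap: 0.0286
```

Run:
```python
from plan import *
im,d=env.read_camera("side")
plan([(*tip(1,82,14),116,14)]+[(*tip(1,86,14,l),116,14) for l in(104,98,92,86)])
P=tohold(cloud("side",d)); 
k=np.zeros((400,640),bool);k[170:205,270:310]=1
k&=(P[...,1]<.07)&(P[...,1]>.03)&(P[...,2]>.085)&(P[...,2]<.14)
q=P[k]
for y in np.arange(.03,.07,.008):
    j=(q[:,1]>=y)&(q[:,1]<y+.008)
    if j.sum()>2: print(y.round(3),j.sum(),"x",q[j,0].min().round(4),q[j,0].max().round(4),"z",q[j,2].min().round(4),q[j,2].max().round(4))
```

```text
now hold [-24.7 -23.6 116.2] theta 13.99 F [-0.3  0.1 -1.2]
F hold x,y -0.3 0.1
(np.float64(-25.127564724764113), np.float64(-22.791938437807616), 116, 14) -> [0.698, -0.597, 0.191, 0.0]
(np.float64(-24.159877142365445), np.float64(-14.910755532703632), 116, 14) -> [8.579, -1.563, 0.191, 0.0]
(np.float64(-22.708345768767437), np.float64(-9.08898117504765), 116, 14) -> [14.579, -1.563, 0.191, 0.0]
(np.float64(-21.25681439516943), np.float64(-3.2672068173916813), 116, 14) -> [20.579, -1.562, 0.191, 0.0]
(np.float64(-19.805283021571423), np.float64(2.5545675402643013), 116, 14) -> [26.579, -1.561, 0.191, 0.0]
0.03 26 x -0.0283 -0.0089 z 0.0956 0.1205
0.038 10 x -0.0175 -0.0047 z 0.102 0.1204
0.046 10 x -0.0174 -0.0066 z 0.1014 0.1178
0.054 5 x -0.0169 -0.0146 z 0.1061 0.1162
```

Call:
arm_command --pt "1 3 0 0 0" --pt "1 6 -0.5 0 0" --pt "1 9 -1 0 0" --pt "1 12 -1.5 0 0" --pt "1 12 -1.5 0 0"

```text
clock: 6.1
tcp_pos: [0.6178, 0.0385, 0.1166]
orientation: [0.001, 0.753, 0.658, -0.0]
wrist_force: [1.8, -4.7, -1.1]
finger_gap: 0.0286
```

Run:
```python
from plan import *
env.read_camera("side")
plan([(*tip(1,86,14,l),116,14) for l in(92,86)])
```

```text
now hold [-22.7 -12.6 116.6] theta 14.05 F [ 1.1 -5.8 -1.1]
F hold x,y 0.4 -5.9
(np.float64(-21.25681439516943), np.float64(-3.2672068173916813), 116, 14) -> [9.424, -0.875, 0.6, -0.001]
(np.float64(-19.805283021571423), np.float64(2.5545675402643013), 116, 14) -> [15.424, -0.881, 0.6, -0.001]
```

Call:
arm_command --pt "1 4 0 0 0" --pt "1 8 0 0 0" --pt "1 12 -0.5 0.3 0" --pt "1 15.5 -1 0.5 0" --pt "1 15.5 -1 0.5 0"

```text
clock: 6.65
tcp_pos: [0.6195, 0.0531, 0.1164]
orientation: [0.002, 0.753, 0.658, -0.0]
wrist_force: [2.2, -8.3, -1.4]
finger_gap: 0.0287
```

Run:
```python
from plan import *
env.read_camera("side")
plan([(*tip(.7,86,10,86),116,10),(*tip(.4,86,5,86),116,5),(0,0,116,0)])
```

```text
now hold [-19.4   1.7 116.5] theta 14.1 F [ 2.2 -7.9 -0.9]
F hold x,y 1.3 -8.1
(np.float64(-14.233743279356009), np.float64(1.3065332409501167), 116, 10) -> [0.916, 5.081, 0.461, -0.072]
(np.float64(-7.095393876298602), np.float64(0.3272559641098809), 116, 5) -> [1.706, 12.243, 0.461, -0.159]
(0, 0, 116, 0) -> [3.118, 19.204, 0.461, -0.246]
```

The force is 8.2 N at about 21 mm of compression, which matches the spring, so the grip hasn't slipped. Swinging in.

Call:
arm_command --pt "1 0.5 2.5 0.2 -0.036" --pt "1 1 5 0.4 -0.072" --pt "1 1.4 8.5 0.5 -0.115" --pt "1 1.7 12 0.5 -0.159" --pt "1 2.4 16 0.5 -0.205" --pt "1 3 19 0.5 -0.246" --pt "1 3 19 0.5 -0.246" --pt "1 3 19 0.5 -0.246"

```text
clock: 7.5
tcp_pos: [0.6403, 0.0531, 0.1164]
orientation: [0.003, 0.667, 0.745, 0.001]
wrist_force: [5.9, -8.4, -1.7]
finger_gap: 0.0285
```

Run:
```python
from plan import *
im,d=env.read_camera("side")
plan([(0,0,115,0),(0,-6,115,0),(0,-12,115,0),(0,-18,115,0)])
im=np.mean([im]+[env.read_camera("side")[0] for _ in range(3)],0).astype(np.uint8)
cv2.imwrite("pics/e.png",cv2.resize(im[150:220,255:325],None,fx=8,fy=8,interpolation=cv2.INTER_CUBIC))
```

```text
now hold [  1.3  -0.4 116.5] theta 0.04 F [ 6.2 -8.1 -0.9]
F hold x,y 5.3 -8.7
(0, 0, 115, 0) -> [0.437, -1.259, 1.494, -0.001]
(0, -6, 115, 0) -> [-5.563, -1.255, 1.494, -0.001]
(0, -12, 115, 0) -> [-11.563, -1.25, 1.494, -0.001]
(0, -18, 115, 0) -> [-17.563, -1.245, 1.494, -0.001]
```

View pics/e.png

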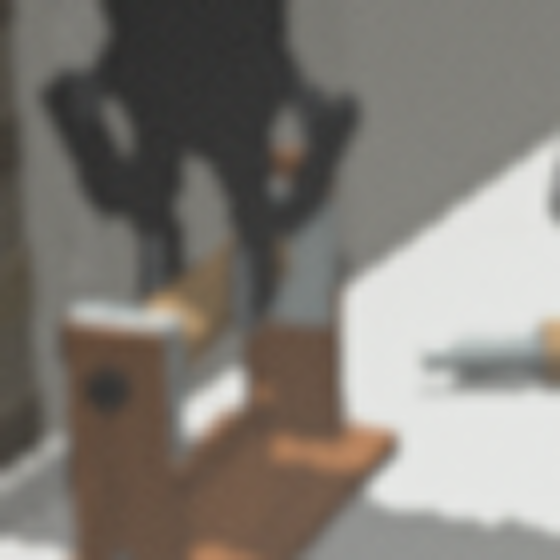

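The spindle is aligned between the cheeks: the left pin is in its cup behind the left cheek, and the gripper is clear of both. Now letting it extend toward the right cup in small steps.

Call:
arm_command --pt "1 -2 -1 1 0" --pt "1 -4 -1.2 1.5 0" --pt "1 -6 -1.2 1.5 0" --pt "1 -8 -1.2 1.5 0" --pt "1 -10 -1.2 1.5 0" --pt "1 -10 -1.2 1.5 0"

```text
clock: 8.3
tcp_pos: [0.6397, 0.0435, 0.1151]
orientation: [0.003, 0.667, 0.745, 0.001]
wrist_force: [3.8, -6.4, 0.1]
finger_gap: 0.0287
```

Run:
```python
from plan import *
env.read_camera("side")
plan([(0,-14,115,0),(0,-18,115,0)]);print(env.get_state()["ft_torque"].round(3))
```

```text
now hold [ -0.3  -9.9 115.1] theta 0.02 F [ 3.6 -6.7 -0. ]
F hold x,y 2.8 -7.0
(0, -14, 115, 0) -> [-4.145, 0.347, 0.111, -0.0]
(0, -18, 115, 0) -> [-8.145, 0.349, 0.111, -0.0]
[-1.079 -0.748 -0.35 ]
```

Call:
arm_command --pt "1 -1 0 0 0" --pt "1 -2 0 0 0" --pt "1 -3 0 0 0" --pt "1 -3 0 0 0"

```text
clock: 8.75
tcp_pos: [0.6399, 0.0408, 0.115]
orientation: [0.002, 0.667, 0.745, 0.001]
wrist_force: [2.9, -4.9, -1.0]
finger_gap: 0.0287
```

Run:
```python
from plan import *
env.read_camera("side")
plan([(0,-18,115,0)]);print(env.get_state()["ft_torque"].round(3))
```

```text
now hold [ -0.5 -12.6 115. ] theta 0.01 F [ 3.2 -5.7  0.1]
F hold x,y 2.6 -6.0
(0, -18, 115, 0) -> [-5.42, 0.47, 0.024, -0.0]
[-0.992 -0.69  -0.3  ]
```

Spring force still matches free travel, so the plain tip seems to be entering the right cup. Continuing.

Call:
arm_command --pt "1 -1 0 0 0" --pt "1 -2 0 0 0" --pt "1 -3 0 0 0" --pt "1 -4 0 0 0" --pt "1 -4 0 0 0"

```text
clock: 9.3
tcp_pos: [0.6399, 0.0371, 0.1148]
orientation: [0.002, 0.667, 0.745, 0.001]
wrist_force: [2.6, -5.6, -1.0]
finger_gap: 0.0287
```

Run:
```python
from plan import *
env.read_camera("side")
plan([(0,-18,115,0)]);print(env.get_state()["ft_torque"].round(3))
```

```text
now hold [ -0.8 -16.3 114.8] theta -0.01 F [ 3.2 -4.9 -0.7]
F hold x,y 2.6 -5.2
(0, -18, 115, 0) -> [-1.689, 0.805, -0.167, 0.0]
[-0.877 -0.617 -0.27 ]
```

Call:
arm_command --pt "1 -1 0 0 0" --pt "1 -1.5 0 0 0" --pt "1 -1.5 0 0 0" --pt "0.6 -1.5 0 0 0" --pt "0.4 -1.5 0 0 0" --pt "0.3 -1.5 0 0 0" --pt "0.3 -1.5 0 0 0" --pt "0.3 -1.5 0 0 0"

```text
clock: 10.15
tcp_pos: [0.6382, 0.0369, 0.1138]
orientation: [-0.0, 0.666, 0.746, 0.0]
wrist_force: [0.3, 0.0, 0.0]
finger_gap: 0.06
```

Call:
arm_command --pt "0.3 0 0 -15 0" --pt "0.3 0 0 -40 0" --pt "0.3 0 0 -80 0" --pt "0.3 0 0 -120 0" --pt "0.3 0 200 -120 0" --pt "0.3 0 200 -120 0" --pt "0.3 0 0 -150 0"

```text
clock: 10.85
tcp_pos: [0.7143, 0.0416, 0.2123]
orientation: [-0.009, 0.666, 0.746, -0.007]
wrist_force: [5.4, -1.0, -16.8]
finger_gap: 0.0599
```

Call:
arm_command --pt "0.3 0 0 0 0" --pt "0.3 0 -50 0 0" --pt "0.3 40 -100 0 0" --pt "0.3 90 -150 0 0" --pt "0.3 140 -200 0 0" --pt "0.3 190 -240 0 0" --pt "0.3 240 -240 0 0" --pt "0.3 290 -240 0 0" --pt "0.3 340 -240 0 0" --pt "0.3 380 -240 0 0" --pt "0.3 380 -240 0 0" --pt "0.3 380 -240 0 0"

```text
clock: 12.05
tcp_pos: [0.4068, 0.398, 0.2497]
orientation: [-0.0, 0.664, 0.748, 0.002]
wrist_force: [0.5, 0.7, 0.3]
finger_gap: 0.0603
```

Run:
```python
from plan import *
s=env.get_state();print(s["tcp_pos"].round(3),s["wrist_force"].round(1),s["clock"])
T,d=env.read_camera("top");S,_=env.read_camera("side")
P=tohold(cloud("top",d));hsv=cv2.cvtColor(T,cv2.COLOR_BGR2HSV)
k=(abs(P[...,0])<.03)&(abs(P[...,1])<.074)&(P[...,2]>.08)&(P[...,2]<.14);q=P[k]
for y in np.arange(-.076,.076,.01):
    j=(q[:,1]>=y)&(q[:,1]<y+.01)
    if j.sum()>2: print(y.round(3),j.sum(),"x",q[j,0].min().round(4),q[j,0].max().round(4),"z",np.percentile(q[j,2],[5,95]).round(4))
a=cv2.resize(T[125:285,235:375],None,fx=3.5,fy=3.5,interpolation=cv2.INTER_CUBIC)
b=cv2.resize(S[150:242,245:310],(400,560),interpolation=cv2.INTER_CUBIC)
cv2.imwrite("pics/f.png",np.hstack([a[:,:390],b]))
```

```text
[0.407 0.398 0.25 ] [0.5 0.7 0.3] 12.05
-0.076 29 x -0.0164 0.0129 z [0.1059 0.1229]
-0.066 52 x -0.0175 0.0117 z [0.1054 0.1225]
-0.056 53 x -0.0172 0.0129 z [0.105 0.123]
-0.046 53 x -0.017 0.0138 z [0.1048 0.1222]
-0.036 54 x -0.0171 0.013 z [0.1046 0.122 ]
-0.026 53 x -0.0172 0.0127 z [0.1037 0.123 ]
-0.016 53 x -0.0169 0.0117 z [0.1049 0.1217]
-0.006 55 x -0.0179 0.0116 z [0.1048 0.1228]
0.004 54 x -0.0166 0.0139 z [0.1058 0.1221]
0.014 52 x -0.017 0.0134 z [0.1067 0.1225]
0.024 53 x -0.0166 0.0134 z [0.1066 0.1223]
0.034 33 x -0.0119 0.0067 z [0.108  0.1175]
0.044 33 x -0.0115 0.0073 z [0.1073 0.116 ]
0.054 33 x -0.011 0.0055 z [0.1052 0.1162]
0.064 27 x -0.0109 0.0073 z [0.1079 0.1166]
```

View pics/f.png

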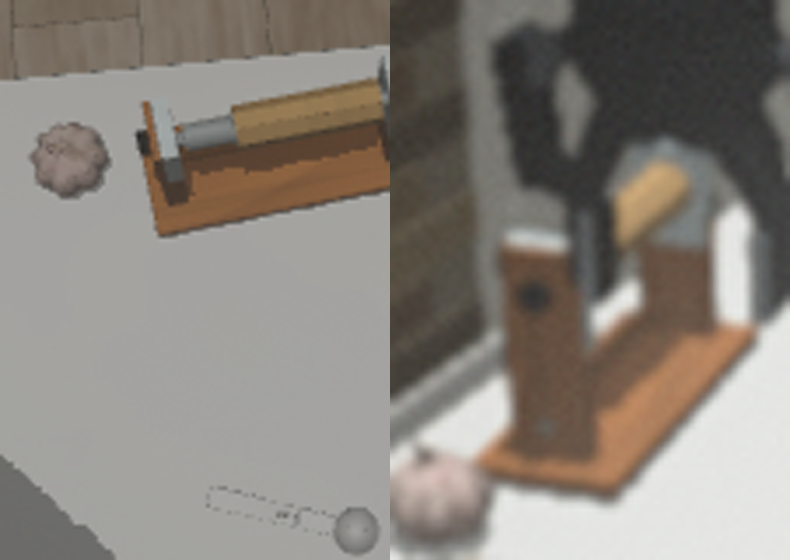

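The tube enters the left cup at (180,135), and the barrel sits level up to the right block. The garlic and spoon are unmoved. The barrel spans holder y of about -0.07 to +0.034, as it should when seated, and its axis is at about 107.5 mm. Handing in.

```bash
python3 -c "
from workcell import env
print(env.hand_in())"
```

```text
the job is handed in; nothing more can be done
None
```

The spindle is back in the holder with the sprung pin in the left cup and the plain pin in the right one. I handed the job in at about 12 s; `hand_in` gives no verdict.

**What I did:** I picked up the leftmost spindle and brought it in yawed, so its plain end cleared the right cheek. The sprung pin went into the left cup first. I then pressed it about 22 mm shorter, with under 9 N along its axis, swung it into line, let it extend into the right cup, and opened the gripper.

**Right cup height:** I estimated it by sight at about 105.6 mm, roughly 4 mm below the left cup. The pin went in on the first try with nothing blocking it.

**Last checks:**
- **Seating:** in the top camera the barrel spans about -70 to +34 mm along the holder, which is where it should be when seated. It lies level, with its axis at about 107.5 mm.
- **Let go:** the wrist force was near zero, and the arm was well clear.
- **Bystanders:** the garlic and spoon look unmoved. I did not check the honey jar, tomato tin or espresso cup again, but the arm did not go near them after the pick-up.

**Disagreements and oddities:**
- The side camera read the holder about 3–4 mm off from the top camera. I relied on the top camera.
- While retreating I sent the arm a short way over the far side of the holder by mistake. The wrist force read 17 N there for a moment, which was probably the arm's own motion, and the spindle and holder look undisturbed.

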